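# Find the loaded canisters by weight and tip them out

## Robot

A 7-joint arm with a two-finger parallel gripper is mounted at the origin on a cart in front of the work surface, level with it; the furniture and walls round the work are solid. World frame = base frame: x ahead of the robot, y to its left, z up, the work surface at z = 0. Lengths are in m, angles in rad, forces in N, time in s.
With the tool pointing down it reaches from about 0.4 to 0.875 m from the base axis. Payload 19.3 kg.
Tool frame: the origin (TCP) lies where the fingers leave the gripper's body, on its centre line; the fingertips stand bot.tip_reach ahead of it and the grasp point (between the pads) lies 54 mm ahead of it (bot.tip_reach is the distance from the TCP to the fingertips, in m); z points along the fingers, y is the line along which they close (so a half turn about z gives the same grasp; the last joint's range is limited). The gripper opens to 85 mm and grips with 20 to 120 N. Pads are 22 mm wide; open, the fingers measure 114 mm over their backs; the gripper's body (76 mm by 85 mm) begins 54 mm behind the grasp point. The pads swing forward as they close: fully open they stand 13 mm farther back than shut.
Start: joints at [-1.336, 0.521, -0.036, 1.599, 0.021, 1.021, -0.113], TCP at [0.188, 0.596, 0.304] pointing down, gripper open.
Joint ranges: [-2.91, 2.91], [-0.3, 2.13], [-1.5, 1.42], [0.17, 2.43], [-1.26, 4.41], [0.16, 1.93], [-2.52, 2.52]. Speed limits (rad/s): [1.89, 1.89, 2.39, 2.39, 3.01, 3.01, 3.01].

## Interface

Orientations are given as [roll, pitch, yaw] about the fixed x, y, z axes, in that order (R = Rz(yaw) Ry(pitch) Rx(roll)).
In Python, from workcell import bot gives the robot as it stands. The module is installed in compiled form; this text tells all that it offers.
- The arm moves only by the shell command python3 -m jog 'ROWS' [FORCE]. ROWS is JSON, a list that holds one entry, the list of rows, each a list of 7 numbers: the shift along the tool's x, y, z in mm, then the turn, a rotation vector about the tool's x, y, z in rad, then the opening, from 0 (shut) to 1 (fully open). In form: [[[tx, ty, tz, wx, wy, wz, fingers], ...]]. A call has 1 to 5 rows; each row shifts and turns the commanded pose from where the row before left it, along the tool's axes as they then stand; what a row does not reach is not made up. A row lasts 1/10 s, in which the tool goes at most 50 mm and 8.59 degrees, less where a joint would pass 70% of its speed; a pose out of reach is approached as far as the arm can. A call is refused whole if a number of a shift passes 50 or a number of a turn 0.15, either way. A call with a gripper value outside its range is refused whole. The fingers move at their own pace and stop on an object; FORCE is the grip in N (left out, the last holds). Time passes only in rows, so rows that do not move let the fingers close. It gives the time, the measured TCP pose, the force, the opening and the grip force at its end, in the units of the state.
- bot.observe(): the state, without advancing time (a new reading comes with each control period).
- bot.grab_frame(name): name is "scene" or "top"; returns a dict with "img" (420x560x3 uint8, red, green, blue), "intrinsics" (3x3 intrinsics, pixels), "k1" (the pictures are not rectified: a ray, as slopes to the right and down, at radius r is drawn at 1 + k1 r^2 times it, then the intrinsics apply), "R" (3x3) and "t" (3): a world point X has camera coordinates R X + t. Camera axes: x right, y down, z forward; pixel columns grow to the right and rows downward; lengths in m; the calibration is good to about 2 mm. A picture is of the moment at which its call begins. There is no depth.
- bot.job_done(): hands the job in; it is judged then, once.
Trained networks look in a picture, given as the dict that the camera call returned (one of the last four; its "shot" number tells which), for a name from the list of things; names that differ only in an ending like _2 or _b are one class to them, and where a whole thing is asked for, a point or a joint stands for the part that bears it (a point fixed in the world has none). Each returns a list of dicts, best first, with "conf" (0 to 1); they miss things now and then, are a little off and sometimes report something else, mostly with a low value. They report only what shows in the picture. A call takes as long as a camera call.
- bot.trace(query, picture): "region" (420x560 bool, what is visible of it).
- bot.spot_point(query, picture): "xyz" ([x, y, z] in m, in world coordinates, good to about 4 mm: a listed point, or the origin of a listed thing).
The state is a dict: "clock": time; "qpos": joint angles; "qd": joint speeds; "joint_efforts": joint torques, N m; "position": TCP position; "tool_rot": TCP orientation; "force": force on the tool from outside, world axes, zero at the start; "moment": the same for the moment, N m; "grip_width": finger opening in m; "finger_force": force on a finger pad.
Only numpy, scipy, OpenCV 4.12 (cv2) and the standard library are available. Lean on these libraries where they do the work, as an engineer would, in place of code of your own. Each camera call takes 0.05 s, during which the arm holds its last target. There are 200 camera calls.

## Task

Some of the three closed canisters on the rack have a steel chuck inside, which cannot be seen. Lift them level, one after another, to feel by the weight which are loaded, and tip out only the loaded ones, through their swing flap, so that every chuck ends up lying in the metal tray; never tip an empty one. At the end all three canisters stand upright in the bays they came from.

Things in the scene. Friction and masses are not known exactly. Their poses are not given: they have to be found in the camera images.
- rack: Grey board 122 (x) x 366 (y) x 6 mm fixed to the desk, origin under its centre; x points away from the robot, y left along the row, z up. Three bays 120 mm apart, each fenced by a rib 6 mm high that leaves 4 mm beside and 7 mm before and behind a canister. In each bay stands one closed opaque canister; all three look alike.
- bay_left (a point): Centre of the canister in the left bay as it stands at the start (within 2 mm and 0.03 rad), 37 mm above the desk; fixed to the rack (its axes), does not follow the canister. Canister: grey box 84 (x) x 54 (y) x 62 mm, 3 mm walls; its whole end at -x (towards the robot) is a thin metal flap, hinged along the top, that swings outward by itself when this end is tipped down.
- bay_middle (a point): The same for the middle bay. Grasp a canister across its 54 mm width, by the side walls. Empty it weighs 130 to 170 g; a loaded one holds one chuck of 200 g: a polished steel disc 38 mm across, 18 mm thick, with a stub 16 mm across and 12 mm high. Which canisters are loaded changes with every start and cannot be seen.
- bay_right (a point): The same for the right bay. A chuck stays put while its canister is carried within 10 degrees of level; with the flap end tipped 40 degrees or more below level it slides out under the flap, whose edge then hangs about 15 mm below the mouth's lower edge. Tilting an empty canister by more than 20 degrees counts as tipping it.
- tray_in (a point): Centre of the inner floor (4 mm above the desk) of the open aluminium tray, fixed to the desk to the right of the rack: 150 (x) x 130 (y) x 30 mm high outside, 4 mm walls. Axes along its sides, x away from the robot, z up.

How it is judged:
At the end, for the whole second after the job is handed in: Every chuck lies at rest inside the tray; all three canisters stand upright (within 4.5 degrees) and at rest within 15 mm of where they stood at the start (x of chuck0 in the frame of tray_in between -0.072 and 0.072 m and y of chuck0 in the frame of tray_in between -0.062 and 0.062 m and height (world z) of each of chuck0, chuck1 below 0.06 m and x of chuck1 in the frame of tray_in between -0.072 and 0.072 m and y of chuck1 in the frame of tray_in between -0.062 and 0.062 m and distance of each of canister0, canister1, canister2 from where it was at the start of the episode below 0.015 m and angle between each of canister0, canister1, canister2's own z axis and vertical below 0.08 rad and linear speed of each of canister0, canister1, canister2 below 0.02 m/s and linear speed of each of chuck0, chuck1 below 0.03 m/s); the robot touches nothing.
It fails at once if the empty canister is tipped (more than 20 degrees) (angle between canister2's own z axis and vertical above 0.35 rad).
It also fails if it takes over 72 s, if anything falls off the work surface, if the arm or the gripper's body presses on something with over 40 N, if the wrist force passes 120 N, or if a joint passes its speed limit or range.

## Working session

There is one attempt and no reset: what is moved stays moved. The work goes in short steps, Python scripts to look and compute and a shell command to move; the robot and the scene stay as the last step left them, time stands still between calls to the robot, and variables do not carry over. Pictures are saved under pics/ and viewed, at most 10 in all, crops included, and the job is handed in when it is done.

```bash
mkdir -p pics; python3 - <<'E'
from workcell import bot
import cv2,numpy as np
print(bot.tip_reach, bot.observe())
for n in ("scene","top"):
    f=bot.grab_frame(n); cv2.imwrite(f"pics/{n}0.png",f["img"][:,:,::-1])
    for q in ("rack","bay_left","bay_middle","bay_right","tray_in"):
        print(n,q,[(np.round(d["xyz"],4).tolist(),round(d["conf"],2)) for d in bot.spot_point(q,f)[:2]])
E
```

```text
0.0726 {'clock': 0.0, 'qpos': array([-1.33622713,  0.52202206, -0.03634095,  1.59994854,  0.02117589,
        1.02110257, -0.11278304]), 'qd': array([ 6.62574714e-04, -1.17596899e-03, -6.46015565e-04,  8.62189888e-05,
       -8.48088856e-05,  2.17052136e-04, -1.61341741e-03]), 'joint_efforts': array([-6.65074767e-04, -9.27100825e+01,  1.97973937e+00, -3.69902265e+01,
        1.77985296e-02,  8.53997713e-03,  3.56075805e-05]), 'position': array([0.18749181, 0.59597202, 0.30334181]), 'tool_rot': array([-3.14049701e+00,  4.96504214e-05,  2.83682855e+00]), 'force': array([ 0.97842296,  0.9004583 , -0.03145858]), 'moment': array([ 0.00659855,  0.03974005, -0.00528432]), 'finger_force': 0.0, 'grip_width': 0.08534104172201733}
scene rack [([0.6207, 0.1064, 0.0016], 0.85)]
scene bay_left []
scene bay_middle []
scene bay_right []
scene tray_in [([0.4765, -0.3053, 0.0055], 0.74)]
top rack [([0.6185, 0.1097, -0.0014], 0.83), ([0.6537, 0.2278, 0.0405], 0.32)]
top bay_left [([0.6533, 0.2334, 0.04], 0.75)]
top bay_middle [([0.6201, 0.1131, 0.0359], 0.78)]
top bay_right [([0.5863, -0.0029, 0.0373], 0.9)]
top tray_in [([0.4768, -0.3035, 0.0096], 0.73)]
```

View pics/top0.png

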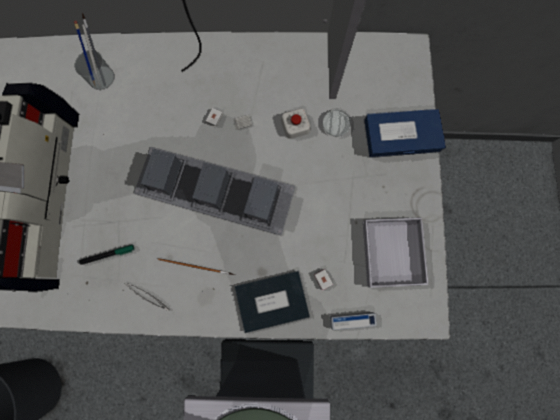

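View pics/scene0.png

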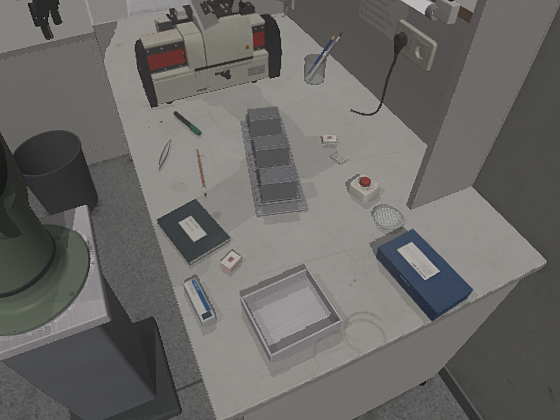

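```bash
cat > h.py <<'E'
import numpy as np,cv2
from scipy.spatial.transform import Rotation as Ro
from workcell import bot
def proj(f,X):
    X=np.atleast_2d(X); return cv2.projectPoints(X.astype(float),cv2.Rodrigues(np.array(f["R"]))[0],np.array(f["t"],float),np.array(f["intrinsics"],float),np.array([f["k1"],0,0,0.]))[0][:,0]
def plane(f,uv,z):
    n=cv2.undistortPoints(np.float64(uv).reshape(-1,1,2),np.array(f["intrinsics"],float),np.array([f["k1"],0,0,0.]))[:,0]
    R=np.array(f["R"]);c=-R.T@np.array(f["t"]);d=np.c_[n,np.ones(len(n))]@R
    return c+d*((z-c[2])/d[:,2])[:,None]
E
python3 - <<'E'
from h import *
f=bot.grab_frame("top"); P={q:[] for q in("bay_left","bay_middle","bay_right","tray_in","rack")}
for i in range(3):
    f=bot.grab_frame("top")
    for q in P:
        r=bot.spot_point(q,f)
        if r: P[q].append(r[0]["xyz"])
for q in P: print(q,np.round(np.mean(P[q],0),4),np.round(np.std(P[q],0),4))
print("cam",-np.array(f["R"]).T@f["t"])
for q,z in(("rack",.006),("tray_in",.03),("bay_middle",.068)):
    for d in bot.trace(q,f)[:3]:
        m=d["region"].astype(np.uint8);c=max(cv2.findContours(m,0,1)[0],key=cv2.contourArea)[:,0]
        p=plane(f,c,z)[:,:2]; r=cv2.minAreaRect((p*1000).astype(np.float32)); print(q,round(d["conf"],2),m.sum(),r)
# overlay
img=f["img"][:,:,::-1].copy()
def box(c,yaw,s,z,col):
    a=np.array([[1,1],[-1,1],[-1,-1],[1,-1]])*np.array(s)/2
    R=np.array([[np.cos(yaw),-np.sin(yaw)],[np.sin(yaw),np.cos(yaw)]])
    q=proj(f,np.c_[a@R.T+c[:2],np.full(4,z)]); cv2.polylines(img,[np.int32(q*8)],True,col,1,cv2.LINE_AA,3)
L,M,Rr=[np.mean(P[q],0) for q in("bay_left","bay_middle","bay_right")]
d=L-Rr; yaw=np.arctan2(-d[0],d[1]); print("yaw",yaw,np.linalg.norm(d[:2]))
C=(L+M+Rr)/3
for k in(-1,0,1): box(C[:2]+k*.12*np.array([-np.sin(yaw),np.cos(yaw)]),yaw,(.084,.054),.068,(0,0,255))
box(C,yaw,(.122,.366),.006,(0,255,0)); box(np.mean(P["tray_in"],0),0,(.15,.13),.03,(0,255,255))
cv2.imwrite("pics/ov.png",cv2.resize(img[130:300,120:440],None,fx=2.5,fy=2.5,interpolation=cv2.INTER_CUBIC))
E
```

```text
bay_left [0.6533 0.2314 0.041 ] [0.0018 0.0013 0.0009]
bay_middle [0.6195 0.1113 0.0375] [0.0008 0.0018 0.0015]
bay_right [ 0.5871 -0.0024  0.0365] [0.0002 0.0021 0.0014]
tray_in [ 0.477  -0.3044  0.0082] [0.0014 0.     0.001 ]
rack [ 0.6157  0.1123 -0.0029] [0.0016 0.0012 0.0008]
cam [ 0.42124768 -0.05108931  0.87580574]
rack 0.7 4223 ((619.0987548828125, 111.76190185546875), (366.36798095703125, 123.72398376464844), 75.0384292602539)
tray_in 0.88 4087 ((477.7588195800781, -302.3706970214844), (153.57749938964844, 138.28269958496094), 2.8650383949279785)
bay_middle 0.79 4330 ((604.6170043945312, 100.74551391601562), (341.0436706542969, 116.45894622802734), 75.16793060302734)
yaw -0.27622681067273347 0.24297762356965208
```

View pics/ov.png

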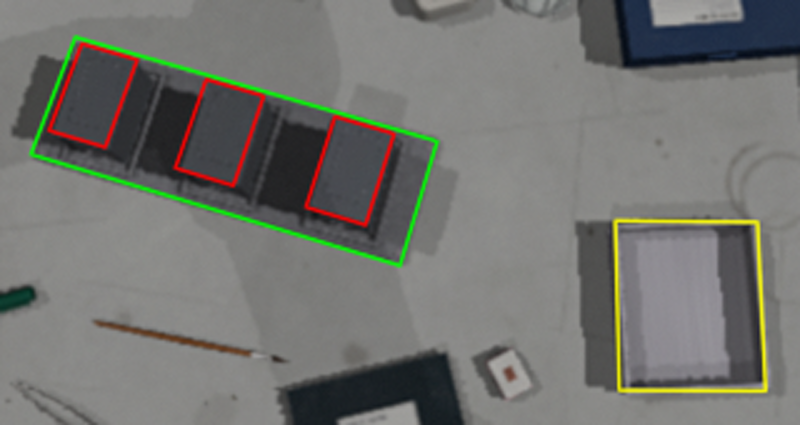

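```bash
cat >> h.py <<'E'
YW=-0.267; U=np.array([-np.sin(YW),np.cos(YW),0])
C0=np.array([.6193,.1125,0]); BAY={"L":C0+.12*U,"M":C0,"R":C0-.12*U}
def rot(yaw,tilt=0): return Ro.from_euler("xyz",[0,-tilt,yaw])*Ro.from_euler("xyz",[np.pi,0,np.pi])
def delta(tcp,yaw=YW,tilt=0):
    o=bot.observe(); R=Ro.from_euler("xyz",o["tool_rot"]); T=rot(yaw,tilt)
    print("t",round(o["clock"],2),"shift(mm,tool)",np.round(R.inv().apply(np.array(tcp)-o["position"])*1000,1),"after-turn axes",np.round(T.inv().apply(np.array(tcp)-o["position"])*1000,1),"turn",np.round((R.inv()*T).as_rotvec(),4),"F",np.round(o["force"],2),"M",np.round(o["moment"],2),"w",round(o["grip_width"],4),"ff",round(o["finger_force"],1))
E
python3 -c "
from h import *
delta(BAY['L']+[0,0,.2]);delta(BAY['L']+[0,0,.096])"
```

```text
t 1.7 shift(mm,tool) [-552.4 -211.9  103.9] after-turn axes [-544.  -232.6  103.9] turn [-0.     -0.     -0.0379] F [0.12 1.27 0.37] M [-0.04  0.01 -0.  ] w 0.0853 ff 0.0
t 1.7 shift(mm,tool) [-552.4 -211.9  207.9] after-turn axes [-544.  -232.6  207.9] turn [-0.     -0.     -0.0379] F [0.12 1.27 0.37] M [-0.04  0.01 -0.  ] w 0.0853 ff 0.0
```

```bash
python3 -m jog '[[[0,0,0,0,0,-0.038,1],[-20,-8,0,0,0,0,1],[-30,-13,0,0,0,0,1],[-30,-13,0,0,0,0,1],[-30,-13,0,0,0,0,1]]]' 80
python3 -m jog '[[[-30,-13,0,0,0,0,1],[-30,-13,0,0,0,0,1],[-30,-13,0,0,0,0,1],[-30,-13,0,0,0,0,1],[-30,-13,0,0,0,0,1]]]'
python3 -m jog '[[[-30,-13,0,0,0,0,1],[-30,-13,5,0,0,0,1],[-30,-13,10,0,0,0,1],[-30,-13,15,0,0,0,1],[-30,-13,20,0,0,0,1]]]'
python3 -m jog '[[[-30,-13,20,0,0,0,1],[-30,-13,20,0,0,0,1],[-20,-8,10,0,0,0,1],[0,0,0,0,0,0,1]]]'
python3 -c "
from h import *
delta(BAY['L']+[0,0,.2]);delta(BAY['L']+[0,0,.096])"
```

```text
clock: 2.2
position: [0.2822, 0.521, 0.3039]
tool_rot: [3.142, 0.0, 2.875]
force: [0.4, -0.2, 0.0]
grip_width: 0.0857
finger_force: 0.0
clock: 2.7
position: [0.4098, 0.4187, 0.304]
tool_rot: [3.141, 0.0, 2.875]
force: [-0.7, 0.8, -1.4]
grip_width: 0.0851
finger_force: 0.0
clock: 3.2
position: [0.5376, 0.3166, 0.2541]
tool_rot: [3.14, 0.001, 2.875]
force: [0.8, 0.7, 0.3]
grip_width: 0.0854
finger_force: 0.0
clock: 3.6
position: [0.6062, 0.2602, 0.202]
tool_rot: [-3.139, -0.001, 2.871]
force: [-0.8, -0.5, 0.5]
grip_width: 0.0854
finger_force: 0.0
t 3.6 shift(mm,tool) [-51.6 -18.8   2. ] after-turn axes [-51.6 -19.    2. ] turn [-0.0026 -0.0005 -0.0037] F [-0.82 -0.52  0.48] M [-0.03  0.03  0.01] w 0.0854 ff 0.0
t 3.6 shift(mm,tool) [-51.7 -18.5 106. ] after-turn axes [-51.6 -19.  106. ] turn [-0.0026 -0.0005 -0.0037] F [-0.82 -0.52  0.48] M [-0.03  0.03  0.01] w 0.0854 ff 0.0
```

```bash
python3 -m jog '[[[-26,-9,0,0,0,0,1],[-26,-10,2,0,0,0,1],[0,0,0,0,0,0,1],[0,0,0,0,0,0,1]]]'
python3 -c "
from h import *
delta(BAY['L']+[0,0,.096])"
```

```text
clock: 4.0
position: [0.6496, 0.2316, 0.2019]
tool_rot: [3.141, -0.0, 2.874]
force: [0.1, -0.0, 0.2]
grip_width: 0.0851
finger_force: 0.0
t 4.0 shift(mm,tool) [ -2.2  -2.9 105.9] after-turn axes [ -2.2  -2.9 105.9] turn [ 0.0002 -0.0003 -0.0002] F [ 0.05 -0.01  0.23] M [-0.   -0.02  0.  ] w 0.0851 ff 0.0
```

```bash
python3 -m jog '[[[-2,-3,26,0,0,0,1],[0,0,30,0,0,0,1],[0,0,30,0,0,0,1],[0,0,20,0,0,0,1],[0,0,0,0,0,0,0]]]' 80
python3 -m jog '[[[0,0,0,0,0,0,0],[0,0,0,0,0,0,0],[0,0,0,0,0,0,0],[0,0,0,0,0,0,0],[0,0,0,0,0,0,0]]]'
python3 -c "
from h import *
delta(BAY['L']+[0,0,.096])"
```

```text
clock: 4.5
position: [0.6488, 0.2289, 0.0935]
tool_rot: [-3.14, -0.004, 2.876]
force: [-0.8, 0.2, 1.0]
grip_width: 0.0735
finger_force: 0.0
clock: 5.0
position: [0.6513, 0.2285, 0.0975]
tool_rot: [3.14, 0.001, 2.875]
force: [-2.6, 1.3, 9.7]
grip_width: 0.0531
finger_force: 84.9
t 5.0 shift(mm,tool) [ 0.3 -0.3  1.5] after-turn axes [ 0.3 -0.3  1.5] turn [0.0014 0.0013 0.0003] F [-2.56  1.27  9.67] M [-0.05  0.6   0.04] w 0.0531 ff 84.9
```

```bash
python3 -m jog '[[[0,0,-8,0,0,0,0],[0,0,-18,0,0,0,0],[0,0,-20,0,0,0,0],[0,0,-14,0,0,0,0],[0,0,0,0,0,0,0]]]'
for i in 1 2 3 4 5; do python3 -m jog '[[[0,0,0,0,0,0,0],[0,0,0,0,0,0,0]]]' | egrep 'force:|pos'; done
python3 -c "
from h import *
delta(BAY['L']+[0,0,.156]);delta([.4770+.01,-.304,.25])"
```

```text
clock: 5.5
position: [0.6519, 0.2282, 0.159]
tool_rot: [3.139, 0.003, 2.875]
force: [1.0, -0.4, -3.5]
grip_width: 0.0534
finger_force: 84.3
position: [0.6505, 0.2279, 0.1551]
force: [0.0, 0.2, -3.4]
finger_force: 84.3
position: [0.6507, 0.2279, 0.1552]
force: [0.2, 0.3, -2.1]
finger_force: 84.3
position: [0.6508, 0.228, 0.1557]
force: [-0.6, 0.8, -2.9]
finger_force: 84.3
position: [0.6509, 0.228, 0.1559]
force: [-0.8, 0.1, -3.7]
finger_force: 84.3
position: [0.6509, 0.228, 0.1559]
force: [-0.2, -0.1, -2.8]
finger_force: 84.3
t 6.5 shift(mm,tool) [-0.   0.3 -0.1] after-turn axes [-0.   0.3 -0.1] turn [-0.     -0.      0.0001] F [-0.21 -0.13 -2.77] M [-0.01 -0.02  0.04] w 0.0532 ff 84.3
t 6.5 shift(mm,tool) [  17.8 -556.4  -94.1] after-turn axes [  17.7 -556.4  -94.1] turn [-0.     -0.      0.0001] F [-0.21 -0.13 -2.77] M [-0.01 -0.02  0.04] w 0.0532 ff 84.3
```

```bash
cat >> h.py <<'E'
def weigh(n=20):
    F=[]
    for i in range(n): bot.grab_frame("top"); o=bot.observe(); F.append(np.r_[o["force"],o["moment"]])
    F=np.array(F); print("n",n,np.round(F.mean(0),3),"se",np.round(F.std(0)/n**.5,3),"t",o["clock"])
E
python3 -c "
from h import *
weigh()"
```

```text
n 20 [ 7.300e-02 -1.670e-01 -3.407e+00 -2.000e-02 -8.000e-03  1.000e-03] se [0.097 0.103 0.104 0.008 0.005 0.006] t 7.5
```

```bash
python3 -m jog '[[[0,0,-15,0,0,0,0],[0,0,-25,0,0,0,0],[0,-10,-15,0,0,0,0],[0,-20,-5,0,0,0,0],[0,-28,0,0,0,0,0]]]'
python3 -m jog '[[[0,-30,0,0,0,0,0],[0,-30,0,0,0,0,0],[0,-30,0,0,0,0,0],[0,-30,0,0,0,0,0],[0,-30,0,0,0,0,0]]]'
python3 -m jog '[[[0,-30,0,0,0,0,0],[0,-30,0,0,0,0,0],[0,-30,0,0,0,0,0],[0,-30,0,0,0,0,0],[0,-30,0,0,0,0,0]]]'
python3 -m jog '[[[3,-30,0,0,0,0,0],[5,-30,0,0,0,0,0],[5,-30,5,0,0,0,0],[5,-30,10,0,0,0,0],[5,-28,10,0,0,0,0]]]'
python3 -m jog '[[[3,-20,10,0,0,0,0],[0,-10,5,0,0,0,0],[0,0,0,0,0,0,0]]]'
python3 -c "
from h import *
delta([.471,-.302,.17])"
```

```text
clock: 8.0
position: [0.6357, 0.172, 0.2177]
tool_rot: [3.14, 0.002, 2.876]
force: [1.1, -0.6, -3.0]
grip_width: 0.053
finger_force: 84.6
clock: 8.5
position: [0.5954, 0.0255, 0.2168]
tool_rot: [3.142, 0.001, 2.874]
force: [-0.1, -0.7, -3.3]
grip_width: 0.0533
finger_force: 84.6
clock: 9.0
position: [0.5557, -0.1191, 0.2168]
tool_rot: [-3.141, 0.001, 2.874]
force: [-0.5, -1.0, -3.0]
grip_width: 0.0532
finger_force: 84.6
clock: 9.5
position: [0.4942, -0.2559, 0.1917]
tool_rot: [-3.141, 0.001, 2.874]
force: [1.0, -0.3, -3.0]
grip_width: 0.0534
finger_force: 84.6
clock: 9.8
position: [0.4838, -0.2834, 0.176]
tool_rot: [-3.141, -0.0, 2.873]
force: [-0.7, -0.2, -3.6]
grip_width: 0.0535
finger_force: 84.7
t 9.8 shift(mm,tool) [  7.4 -21.3   6. ] after-turn axes [  7.4 -21.3   6. ] turn [-0.0004 -0.0002 -0.0019] F [-0.74 -0.15 -3.57] M [ 0.09 -0.05  0.  ] w 0.0535 ff 84.7
```

```bash
python3 -m jog '[[[7,-14,3,0,-0.07,0,0],[0,-7,0,0,-0.13,0,0],[0,0,0,0,-0.14,0,0],[0,0,0,0,-0.14,0,0],[0,0,0,0,-0.14,0,0]]]'
python3 -m jog '[[[0,0,0,0,-0.14,0,0],[0,0,0,0,-0.11,0,0],[0,0,0,0,0,0,0],[0,0,0,0,0,0,0],[0,0,0,0,0,0,0]]]'
python3 -c "
from h import *
weigh(6);delta([.471,-.302,.17]);delta([.471,-.302,.17],YW,.9)
f=bot.grab_frame('scene');cv2.imwrite('pics/tip1.png',f['img'][:,:,::-1])"
```

```text
clock: 10.3
position: [0.4604, -0.3027, 0.1652]
tool_rot: [-3.119, 0.331, 2.875]
force: [-0.7, -0.2, -3.7]
grip_width: 0.0533
finger_force: 85.2
clock: 10.8
position: [0.4526, -0.3073, 0.1595]
tool_rot: [-3.098, 0.345, 2.876]
force: [0.5, 0.4, -1.4]
grip_width: 0.0533
finger_force: 85.2
n 6 [-1.070e-01 -1.950e-01 -1.806e+00  1.660e-01  3.970e-01  1.000e-03] se [0.261 0.163 0.142 0.006 0.016 0.006] t 11.1
t 11.1 shift(mm,tool) [-19.5  10.1  -5.1] after-turn axes [-16.8  10.3 -11. ] turn [-0.043   0.345  -0.0062] F [-0.52 -0.3  -1.48] M [0.15 0.44 0.  ] w 0.053 ff 85.2
t 11.1 shift(mm,tool) [-19.5  10.1  -5.1] after-turn axes [-19.   10.3   6.3] turn [-0.0418 -0.5549  0.0133] F [-0.52 -0.3  -1.48] M [0.15 0.44 0.  ] w 0.053 ff 85.2
```

View pics/tip1.png

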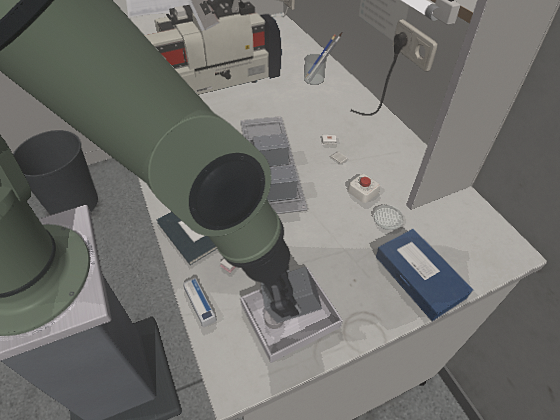

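```bash
python3 - <<'E'
from h import *
o=bot.observe();print(np.round(o["qpos"],3))
a=cv2.imread("pics/tip1.png")[230:370,200:370];a=cv2.resize(a,None,fx=3.2,fy=3.2,interpolation=cv2.INTER_CUBIC)
f=bot.grab_frame('top');b=cv2.resize(f['img'][190:310,340:450,::-1],(410,448),interpolation=cv2.INTER_CUBIC)
c=np.hstack([a,b])[:, :]; cv2.imwrite('pics/c1.png',cv2.resize(c,(800,int(c.shape[0]*800/c.shape[1]))))
E
```

```text
[ 0.755  0.549 -0.32   2.131  0.754  0.185  1.083]
```

View pics/c1.png

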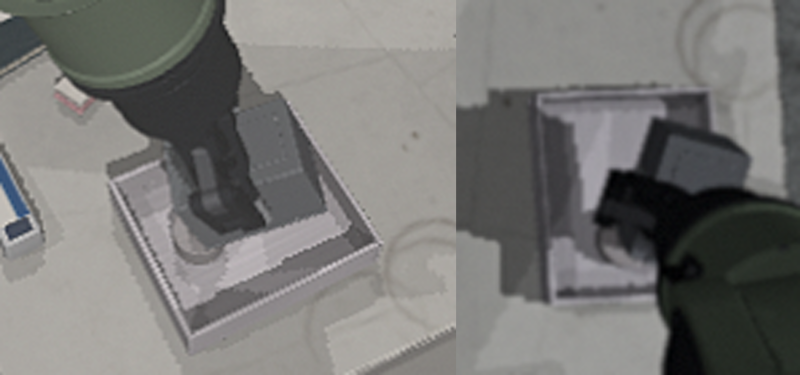

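```bash
python3 -m jog '[[[-4,0,-10,0,0,0,0],[-8,0,-23,0,0,0,0],[-8,0,-23,0,0,0,0],[-5,0,-14,0,0.1,0,0],[0,0,0,0,0.14,0,0]]]'
python3 -m jog '[[[0,0,0,0,0.105,0,0],[0,0,0,0,0,0,0],[0,0,0,0,0,0,0]]]'
python3 - <<'E'
from h import *
weigh(8);delta(BAY['L']+[0,0,.22])
fs=bot.grab_frame('scene');f=bot.grab_frame('top')
a=cv2.resize(fs['img'][210:360,200:370,::-1],(510,450),interpolation=cv2.INTER_CUBIC)
b=cv2.resize(f['img'][190:310,340:450,::-1],(410,450),interpolation=cv2.INTER_CUBIC)
cv2.imwrite('pics/c2.png',cv2.resize(np.hstack([a,b]),(800,391)))
E
```

```text
clock: 11.7
position: [0.452, -0.3049, 0.2358]
tool_rot: [-3.1, 0.104, 2.864]
force: [-0.7, -1.2, -1.7]
grip_width: 0.0531
finger_force: 85.2
clock: 12.0
position: [0.4527, -0.3045, 0.2327]
tool_rot: [-3.101, 0.002, 2.861]
force: [0.1, -0.9, -1.6]
grip_width: 0.0535
finger_force: 85.2
n 8 [-0.071  0.156 -1.333  0.05  -0.009 -0.004] se [0.157 0.23  0.149 0.009 0.008 0.014] t 12.4
t 12.4 shift(mm,tool) [-43.1 567.2 -10.1] after-turn axes [-50.8 566.5  13.3] turn [-0.0414  0.0006 -0.0137] F [-0.45  0.65 -1.46] M [ 0.04 -0.04  0.05] w 0.0531 ff 85.2
```

View pics/c2.png

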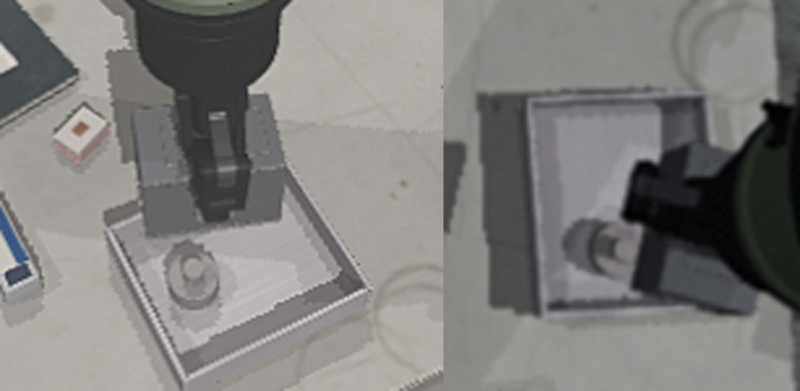

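```bash
python3 -m jog '[[[0,0,0,-0.041,0,-0.014,0],[-3,15,0,0,0,0,0],[-3,30,0,0,0,0,0],[-3,35,0,0,0,0,0],[-3,35,0,0,0,0,0]]]'
python3 -m jog '[[[-3,35,0,0,0,0,0],[-3,35,0,0,0,0,0],[-3,35,0,0,0,0,0],[-3,35,0,0,0,0,0],[-3,35,0,0,0,0,0]]]'
python3 -m jog '[[[-3,35,0,0,0,0,0],[-3,35,0,0,0,0,0],[-3,35,0,0,0,0,0],[-3,35,0,0,0,0,0],[-3,35,0,0,0,0,0]]]'
python3 -m jog '[[[-3,35,0,0,0,0,0],[-3,30,0,0,0,0,0],[-3,12,0,0,0,0,0],[0,0,0,0,0,0,0],[0,0,0,0,0,0,0]]]'
python3 -c "
from h import *
delta(BAY['L']+[0,0,.096])"
```

```text
clock: 13.0
position: [0.4949, -0.1954, 0.2333]
tool_rot: [-3.141, 0.0, 2.874]
force: [1.0, 0.3, -2.3]
grip_width: 0.0535
finger_force: 85.2
clock: 13.5
position: [0.5554, -0.0301, 0.2333]
tool_rot: [-3.141, 0.0, 2.875]
force: [0.7, -0.1, -1.6]
grip_width: 0.0533
finger_force: 85.2
clock: 14.0
position: [0.6158, 0.1348, 0.2332]
tool_rot: [-3.141, 0.0, 2.875]
force: [0.5, -0.9, -2.2]
grip_width: 0.0532
finger_force: 85.2
clock: 14.5
position: [0.6444, 0.2041, 0.2329]
tool_rot: [-3.14, -0.0, 2.875]
force: [0.6, -0.2, -1.6]
grip_width: 0.0532
finger_force: 85.2
t 14.5 shift(mm,tool) [  0.   25.2 136.8] after-turn axes [  0.   25.  136.9] turn [-0.0011 -0.      0.0001] F [ 0.56 -0.17 -1.58] M [-0.02  0.    0.03] w 0.0532 ff 85.2
```

```bash
python3 -m jog '[[[0,13,20,-0.001,0,0,0],[0,12,35,0,0,0,0],[0,0,35,0,0,0,0],[0,0,15,0,0,0,0],[0,0,0,0,0,0,0]]]'
python3 -m jog '[[[0,0,0,0,0,0,0],[0,0,0,0,0,0,0]]]'
python3 -c "
from h import *
delta(np.array([.6509,.228,.096]))"
```

```text
clock: 15.0
position: [0.6506, 0.2273, 0.1265]
tool_rot: [-3.14, -0.002, 2.874]
force: [-0.3, 0.3, -0.5]
grip_width: 0.0531
finger_force: 85.2
clock: 15.2
position: [0.6521, 0.2288, 0.1302]
tool_rot: [3.139, 0.002, 2.874]
force: [0.1, 1.0, -1.0]
grip_width: 0.0529
finger_force: 85.2
t 15.2 shift(mm,tool) [ 1.  -1.1 34.2] after-turn axes [ 0.9 -1.  34.2] turn [ 0.0022  0.0021 -0.0004] F [ 0.06  0.98 -0.99] M [ 0.02  0.02 -0.02] w 0.0529 ff 85.2
```

```bash
python3 -m jog '[[[1,-1,14,0,0,0,0],[0,0,14,0,0,0,0],[0,0,4,0,0,0,0],[0,0,0,0,0,0,0],[0,0,0,0,0,0,0]]]'
python3 -m jog '[[[0,0,2,0,0,0,0],[0,0,0,0,0,0,0]]]'
python3 -c "
from h import *
delta(np.array([.6509,.228,.096]));weigh(3)"
```

```text
clock: 15.7
position: [0.6501, 0.2282, 0.0971]
tool_rot: [3.141, 0.001, 2.875]
force: [-8.7, -5.1, 25.8]
grip_width: 0.0532
finger_force: 90.4
clock: 15.9
position: [0.6503, 0.2283, 0.097]
tool_rot: [3.141, 0.002, 2.875]
force: [-18.4, -10.1, 53.7]
grip_width: 0.053
finger_force: 93.0
t 15.9 shift(mm,tool) [-0.7 -0.1  1. ] after-turn axes [-0.7 -0.1  1. ] turn [0.0002 0.0016 0.    ] F [-18.4  -10.09  53.75] M [-2.56  3.95 -0.05] w 0.053 ff 93.0
n 3 [-18.172 -10.62   53.876  -2.587   3.93   -0.056] se [0.195 0.153 0.109 0.015 0.003 0.021] t 16.05
```

```bash
python3 -m jog '[[[0,0,-2,0,0,0,0],[0,0,0,0,0,0,1],[0,0,0,0,0,0,1],[0,0,0,0,0,0,1],[0,0,0,0,0,0,1]]]'
python3 -m jog '[[[0,0,-15,0,0,0,1],[0,0,-30,0,0,0,1],[0,0,-30,0,0,0,1],[0,-20,-5,0,0,0,1],[0,-40,0,0,0,0,1]]]'
python3 -m jog '[[[0,-40,0,0,0,0,1],[0,-20,0,0,0,0,1],[0,0,0,0,0,0,1],[0,0,0,0,0,0,1]]]'
python3 -c "
from h import *
delta(BAY['M']+[0,0,.096])"
```

```text
clock: 16.55
position: [0.6499, 0.2283, 0.0956]
tool_rot: [3.141, -0.0, 2.875]
force: [0.6, 0.6, 0.2]
grip_width: 0.0856
finger_force: 0.0
clock: 17.05
position: [0.6343, 0.173, 0.1787]
tool_rot: [3.137, 0.002, 2.879]
force: [1.1, -1.5, -0.8]
grip_width: 0.0853
finger_force: 0.0
clock: 17.45
position: [0.6187, 0.1125, 0.1771]
tool_rot: [3.14, 0.001, 2.874]
force: [-0.0, 0.8, 0.6]
grip_width: 0.0855
finger_force: 0.0
t 17.45 shift(mm,tool) [-0.5  0.1 81.1] after-turn axes [-0.6  0.2 81.1] turn [ 0.0015  0.001  -0.0002] F [-0.03  0.82  0.63] M [-0.03  0.01 -0.02] w 0.0855 ff 0.0
```

```bash
python3 -m jog '[[[0,0,20,0.001,0.001,0,1],[0,0,30,0,0,0,1],[0,0,25,0,0,0,1],[0,0,5,0,0,0,1],[0,0,0,0,0,0,0]]]'
python3 -m jog '[[[0,0,0,0,0,0,0],[0,0,0,0,0,0,0],[0,0,0,0,0,0,0],[0,0,0,0,0,0,0],[0,0,0,0,0,0,0]]]'
python3 -m jog '[[[0,0,-8,0,0,0,0],[0,0,-18,0,0,0,0],[0,0,-20,0,0,0,0],[0,0,-14,0,0,0,0],[0,0,0,0,0,0,0]]]'
python3 -m jog '[[[0,0,0,0,0,0,0],[0,0,0,0,0,0,0],[0,0,0,0,0,0,0],[0,0,0,0,0,0,0],[0,0,0,0,0,0,0]]]'
python3 -c "
from h import *
weigh(20)
delta([.471,-.302,.17])"
```

```text
clock: 17.95
position: [0.6182, 0.1136, 0.0961]
tool_rot: [3.142, -0.002, 2.876]
force: [-0.0, -0.9, 0.5]
grip_width: 0.0737
finger_force: 0.0
clock: 18.45
position: [0.6191, 0.113, 0.0978]
tool_rot: [3.14, 0.001, 2.875]
force: [-0.1, 0.7, 7.5]
grip_width: 0.0532
finger_force: 85.0
clock: 18.95
position: [0.6193, 0.1126, 0.1589]
tool_rot: [3.14, 0.002, 2.875]
force: [0.1, 0.3, -3.8]
grip_width: 0.0531
finger_force: 84.6
clock: 19.45
position: [0.6183, 0.1125, 0.1557]
tool_rot: [-3.141, -0.001, 2.875]
force: [0.0, 0.4, -3.9]
grip_width: 0.0535
finger_force: 84.6
n 20 [ 1.740e-01  3.460e-01 -3.323e+00  8.000e-03  1.600e-02  3.000e-03] se [0.068 0.086 0.086 0.006 0.007 0.006] t 20.45
t 20.45 shift(mm,tool) [  33.  -438.6  -13.8] after-turn axes [  32.8 -438.7  -13.9] turn [-0.0002 -0.001   0.0004] F [-0.1   0.56 -3.02] M [-0.04  0.04  0.03] w 0.0534 ff 84.6
```

```bash
python3 -m jog '[[[0,0,-15,0,0,0,0],[0,0,-25,0,0,0,0],[0,-10,-15,0,0,0,0],[0,-20,-5,0,0,0,0],[2,-28,0,0,0,0,0]]]'
python3 -m jog '[[[2,-30,0,0,0,0,0],[2,-30,0,0,0,0,0],[2,-30,0,0,0,0,0],[2,-30,0,0,0,0,0],[2,-30,0,0,0,0,0]]]'
python3 -m jog '[[[2,-30,0,0,0,0,0],[2,-30,0,0,0,0,0],[2,-30,0,0,0,0,0],[2,-30,0,0,0,0,0],[2,-30,5,0,0,0,0]]]'
python3 -m jog '[[[2,-30,10,0,0,0,0],[2,-25,10,0,0,0,0],[0,-15,10,0,0,0,0],[0,0,5,0,0,0,0],[0,0,0,0,0,0,0]]]'
python3 -c "
from h import *
delta([.471,-.325,.17])"
```

```text
clock: 20.95
position: [0.6014, 0.0569, 0.2179]
tool_rot: [3.141, 0.001, 2.876]
force: [-0.3, -0.9, -3.3]
grip_width: 0.0534
finger_force: 85.0
clock: 21.45
position: [0.5513, -0.0869, 0.2169]
tool_rot: [-3.141, -0.0, 2.874]
force: [1.1, -0.5, -4.1]
grip_width: 0.0535
finger_force: 85.0
clock: 21.95
position: [0.5022, -0.229, 0.2124]
tool_rot: [-3.141, 0.001, 2.874]
force: [0.6, -0.3, -3.5]
grip_width: 0.0535
finger_force: 85.0
clock: 22.45
position: [0.4805, -0.2931, 0.1758]
tool_rot: [3.141, -0.002, 2.875]
force: [0.7, 0.8, -2.8]
grip_width: 0.0532
finger_force: 85.1
t 22.45 shift(mm,tool) [  0.7 -33.3   5.8] after-turn axes [  0.7 -33.3   5.8] turn [ 0.0005 -0.0015  0.0005] F [ 0.75  0.81 -2.76] M [ 0.03 -0.   -0.02] w 0.0532 ff 85.1
```

```bash
python3 -m jog '[[[0,-15,3,0,-0.07,0,0],[0,-12,0,0,-0.13,0,0],[0,-5,0,0,-0.14,0,0],[0,0,0,0,-0.14,0,0],[0,0,0,0,-0.14,0,0]]]'
python3 -m jog '[[[0,0,0,0,-0.14,0,0],[0,0,0,0,-0.11,0,0],[0,0,0,0,0,0,0],[0,0,0,0,0,0,0],[0,0,0,0,0,0,0]]]'
python3 -c "
from h import *
weigh(6);delta([.471,-.325,.17]);print(np.round(bot.observe()['qpos'],3))"
```

```text
clock: 22.95
position: [0.4703, -0.333, 0.1723]
tool_rot: [-3.104, 0.421, 2.875]
force: [0.3, -1.4, -4.0]
grip_width: 0.0529
finger_force: 85.6
clock: 23.45
position: [0.4668, -0.3398, 0.1696]
tool_rot: [-3.078, 0.477, 2.877]
force: [0.5, -0.3, -0.9]
grip_width: 0.0531
finger_force: 85.6
n 6 [ 0.103 -0.112 -1.838  0.252  0.593  0.006] se [0.179 0.172 0.128 0.012 0.01  0.011] t 23.75
t 23.75 shift(mm,tool) [-0.8 15.8 -1.5] after-turn axes [-0.5 15.8 -0.8] turn [-0.0622  0.4775 -0.0136] F [-0.06 -0.89 -1.99] M [ 0.25  0.56 -0.01] w 0.0532 ff 85.6
[ 1.03   0.608 -0.616  2.119  1.533  0.251  0.409]
```

```bash
python3 -m jog '[[[-5,0,-9,0,0,0,0],[-10,0,-21,0,0,0,0],[-10,0,-21,0,0.05,0,0],[-5,0,-13,0,0.13,0,0],[0,0,0,0,0.14,0,0]]]'
python3 -m jog '[[[0,0,0,-0.03,0.14,0,0],[0,0,0,-0.03,0.01,-0.01,0],[0,0,0,0,0,0,0],[0,0,0,0,0,0,0]]]'
python3 - <<'E'
from h import *
weigh(6);delta(BAY['M']+[0,0,.22])
fs=bot.grab_frame('scene');f=bot.grab_frame('top')
a=cv2.resize(fs['img'][210:360,200:370,::-1],(510,450),interpolation=cv2.INTER_CUBIC)
b=cv2.resize(f['img'][190:310,340:450,::-1],(410,450),interpolation=cv2.INTER_CUBIC)
cv2.imwrite('pics/c3.png',cv2.resize(np.hstack([a,b]),(800,391)))
E
```

```text
clock: 24.25
position: [0.4653, -0.3375, 0.2365]
tool_rot: [-3.08, 0.176, 2.854]
force: [-0.2, -1.8, -2.5]
grip_width: 0.0534
finger_force: 85.6
clock: 24.65
position: [0.4655, -0.3379, 0.234]
tool_rot: [-3.138, 0.03, 2.857]
force: [-0.5, 0.1, -1.4]
grip_width: 0.0534
finger_force: 85.6
n 6 [ 0.058  0.213 -1.545  0.008  0.069 -0.021] se [0.149 0.149 0.217 0.015 0.012 0.011] t 24.95
t 24.95 shift(mm,tool) [-20.7 475.4  13.3] after-turn axes [-29.4 474.9  14.5] turn [-0.0041  0.0302 -0.0174] F [ 0.3   0.1  -1.34] M [-0.04  0.04 -0.07] w 0.053 ff 85.6
```

View pics/c3.png

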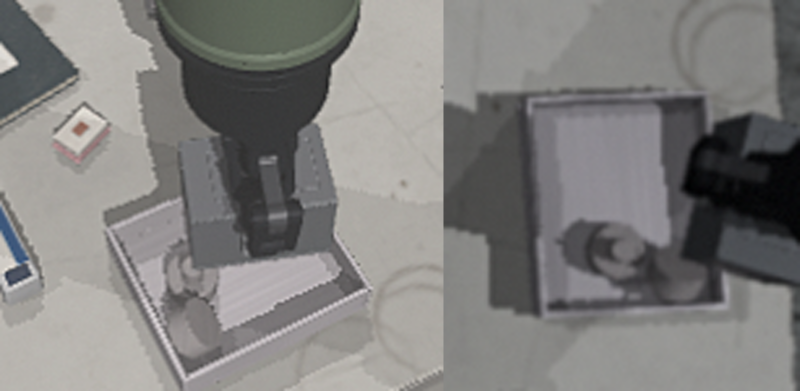

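Both chucks are in the tray: disc upright at (190,270), the second lying tilted beside it at (195,325). Returning the middle canister.

```bash
python3 -m jog '[[[0,0,0,-0.004,0.03,-0.017,0],[-3,15,0,0,0,0,0],[-3,30,0,0,0,0,0],[-2,35,0,0,0,0,0],[-2,35,0,0,0,0,0]]]'
python3 -m jog '[[[-2,35,0,0,0,0,0],[-2,35,0,0,0,0,0],[-2,35,0,0,0,0,0],[-2,35,0,0,0,0,0],[-2,35,0,0,0,0,0]]]'
python3 -m jog '[[[-2,35,0,0,0,0,0],[-2,35,0,0,0,0,0],[-2,35,0,0,0,0,0],[-2,30,0,0,0,0,0],[-1,15,0,0,0,0,0]]]'
python3 -m jog '[[[0,0,0,0,0,0,0],[0,0,0,0,0,0,0],[0,0,0,0,0,0,0]]]'
python3 -c "
from h import *
delta([.6188,.1126,.13])"
```

```text
clock: 25.55
position: [0.5063, -0.2278, 0.2344]
tool_rot: [3.141, 0.001, 2.874]
force: [1.5, -0.2, -1.6]
grip_width: 0.0537
finger_force: 85.7
clock: 26.05
position: [0.562, -0.0613, 0.2346]
tool_rot: [3.141, 0.001, 2.874]
force: [0.6, -0.5, -2.0]
grip_width: 0.0532
finger_force: 85.7
clock: 26.55
position: [0.6101, 0.0826, 0.2348]
tool_rot: [3.139, 0.0, 2.877]
force: [-1.9, -0.5, -1.6]
grip_width: 0.0538
finger_force: 85.7
clock: 26.85
position: [0.6099, 0.0775, 0.2344]
tool_rot: [-3.141, -0.0, 2.873]
force: [-0.2, -0.5, -0.7]
grip_width: 0.0529
finger_force: 85.7
t 26.85 shift(mm,tool) [  0.8  36.2 104.4] after-turn axes [  0.7  36.2 104.4] turn [-0.0001 -0.0001 -0.002 ] F [-0.17 -0.46 -0.73] M [ 0.02 -0.04 -0.03] w 0.0529 ff 85.7
```

```bash
python3 -m jog '[[[1,18,20,0,0,-0.001,0],[0,18,30,0,0,0,0],[0,0,35,0,0,0,0],[0,0,19,0,0,0,0],[0,0,0,0,0,0,0]]]'
python3 -m jog '[[[0,0,0,0,0,0,0],[0,0,0,0,0,0,0],[0,0,0,0,0,0,0]]]'
python3 -c "
from h import *
delta([.6188,.1126,.097])"
```

```text
clock: 27.35
position: [0.6177, 0.1123, 0.1284]
tool_rot: [-3.14, -0.003, 2.874]
force: [-0.2, -0.5, -0.4]
grip_width: 0.053
finger_force: 85.6
clock: 27.65
position: [0.6192, 0.1135, 0.132]
tool_rot: [3.14, 0.002, 2.874]
force: [-0.6, 0.1, -2.0]
grip_width: 0.0532
finger_force: 85.6
t 27.65 shift(mm,tool) [ 0.3 -1.  35. ] after-turn axes [ 0.2 -1.  35. ] turn [ 0.0013  0.0017 -0.0003] F [-0.63  0.11 -1.95] M [-0.01 -0.01 -0.01] w 0.0532 ff 85.6
```

```bash
python3 -m jog '[[[0,-1,14,0,0,0,0],[0,0,14,0,0,0,0],[0,0,5,0,0,0,0],[0,0,0,0,0,0,0],[0,0,0,0,0,0,0]]]'
python3 -m jog '[[[0,0,1,0,0,0,0],[0,0,0,0,0,0,0]]]'
```

```text
clock: 28.15
position: [0.6182, 0.1125, 0.0976]
tool_rot: [-3.141, -0.0, 2.875]
force: [-5.2, -3.4, 18.8]
grip_width: 0.0531
finger_force: 87.8
clock: 28.35
position: [0.6183, 0.1127, 0.0976]
tool_rot: [-3.141, 0.0, 2.875]
force: [-10.7, -4.8, 34.3]
grip_width: 0.0535
finger_force: 89.1
```

Seated. Release, then weigh the right one (there is time).

```bash
python3 -m jog '[[[0,0,-2,0,0,0,0],[0,0,0,0,0,0,1],[0,0,0,0,0,0,1],[0,0,0,0,0,0,1],[0,0,0,0,0,0,1]]]'
python3 -m jog '[[[0,0,-15,0,0,0,1],[0,0,-30,0,0,0,1],[0,0,-30,0,0,0,1],[0,-20,-5,0,0,0,1],[0,-40,0,0,0,0,1]]]'
python3 -m jog '[[[0,-40,0,0,0,0,1],[0,-20,0,0,0,0,1],[0,0,0,0,0,0,1],[0,0,0,0,0,0,1]]]'
python3 -c "
from h import *
delta(BAY['R']+[0,0,.096])"
```

```text
clock: 28.85
position: [0.6183, 0.1128, 0.0982]
tool_rot: [3.141, -0.0, 2.875]
force: [-0.1, 0.0, -0.6]
grip_width: 0.0855
finger_force: 0.0
clock: 29.35
position: [0.6031, 0.0573, 0.1812]
tool_rot: [3.138, 0.003, 2.879]
force: [1.4, -1.0, -0.6]
grip_width: 0.085
finger_force: 0.0
clock: 29.75
position: [0.587, -0.003, 0.1794]
tool_rot: [3.141, 0.001, 2.874]
force: [0.1, 0.4, -0.2]
grip_width: 0.0856
finger_force: 0.0
t 29.75 shift(mm,tool) [-0.7 -0.2 83.4] after-turn axes [-0.7 -0.1 83.4] turn [ 0.0011  0.0007 -0.0002] F [ 0.08  0.37 -0.22] M [ 0.04 -0.    0.  ] w 0.0856 ff 0.0
```

```bash
python3 -m jog '[[[0,0,20,0.001,0.001,0,1],[0,0,30,0,0,0,1],[0,0,27,0,0,0,1],[0,0,6,0,0,0,1],[0,0,0,0,0,0,0]]]'
python3 -m jog '[[[0,0,0,0,0,0,0],[0,0,0,0,0,0,0],[0,0,0,0,0,0,0],[0,0,0,0,0,0,0],[0,0,0,0,0,0,0]]]'
python3 -m jog '[[[0,0,-8,0,0,0,0],[0,0,-12,0,0,0,0],[0,0,-8,0,0,0,0],[0,0,0,0,0,0,0],[0,0,0,0,0,0,0]]]'
python3 -m jog '[[[0,0,0,0,0,0,0],[0,0,0,0,0,0,0],[0,0,0,0,0,0,0]]]'
python3 -c "
from h import *
weigh(20)
delta(BAY['R']+[0,0,.097])"
```

```text
clock: 30.25
position: [0.5864, -0.0018, 0.0949]
tool_rot: [-3.141, -0.003, 2.876]
force: [0.4, 0.2, 0.7]
grip_width: 0.0733
finger_force: 0.0
clock: 30.75
position: [0.5874, -0.0027, 0.0969]
tool_rot: [3.141, 0.001, 2.875]
force: [-0.8, 1.0, 7.1]
grip_width: 0.0533
finger_force: 85.5
clock: 31.25
position: [0.5868, -0.0032, 0.1238]
tool_rot: [-3.141, -0.001, 2.875]
force: [-0.9, -0.3, -2.3]
grip_width: 0.0534
finger_force: 85.3
clock: 31.55
position: [0.5866, -0.003, 0.1232]
tool_rot: [-3.141, -0.002, 2.875]
force: [1.1, 0.5, -1.8]
grip_width: 0.0533
finger_force: 85.3
n 20 [-1.690e-01 -1.100e-02 -1.438e+00  1.000e-03  6.000e-03  1.100e-02] se [0.078 0.12  0.137 0.007 0.005 0.007] t 32.55
t 32.55 shift(mm,tool) [-1.   0.  26.5] after-turn axes [-1.  -0.  26.5] turn [-0.0004 -0.0011  0.0004] F [ 0.48  0.1  -1.25] M [-0.05  0.01  0.01] w 0.0532 ff 85.3
```

Empty (1.4 N). Set it back and withdraw.

```bash
python3 -m jog '[[[0,0,12,0,0,0,0],[0,0,12,0,0,0,0],[0,0,3,0,0,0,0],[0,0,0,0,0,0,0],[0,0,0,0,0,0,0]]]'
python3 -m jog '[[[0,0,1,0,0,0,0],[0,0,-1,0,0,0,0],[0,0,0,0,0,0,1],[0,0,0,0,0,0,1],[0,0,0,0,0,0,1]]]'
python3 -m jog '[[[0,0,0,0,0,0,1],[0,0,-15,0,0,0,1],[0,0,-30,0,0,0,1],[0,0,-35,0,0,0,1],[0,0,-35,0,0,0,1]]]'
python3 -m jog '[[[30,0,-40,0,0,0,1],[40,0,-40,0,0,0,1],[40,0,-20,0,0,0,1],[40,0,0,0,0,0,1],[30,0,0,0,0,0,1]]]'
python3 -m jog '[[[0,0,0,0,0,0,1],[0,0,0,0,0,0,1],[0,0,0,0,0,0,1]]]'
python3 - <<'E'
from h import *
f=bot.grab_frame('top');g=bot.grab_frame('scene')
for n,p in(('top',f),('scene',g)):
  for q in('bay_left','bay_middle','bay_right'): print(n,q,[(np.round(d['xyz'],4).tolist(),round(d['conf'],2)) for d in bot.spot_point(q,p)[:1]])
a=cv2.resize(g['img'][95:365,200:400,::-1],(444,600));b=cv2.resize(f['img'][130:310,120:440,::-1],(800,450))
cv2.imwrite('pics/end.png',cv2.resize(np.hstack([a,cv2.copyMakeBorder(b,0,150,0,0,0)]),(800,386),interpolation=cv2.INTER_AREA))
E
```

```text
clock: 33.05
position: [0.5865, -0.003, 0.0965]
tool_rot: [-3.141, -0.001, 2.875]
force: [-7.5, -3.3, 21.9]
grip_width: 0.0533
finger_force: 85.5
clock: 33.55
position: [0.5865, -0.003, 0.0959]
tool_rot: [-3.141, -0.002, 2.875]
force: [0.3, -0.5, 0.2]
grip_width: 0.0855
finger_force: 0.0
clock: 34.05
position: [0.5866, -0.0027, 0.2137]
tool_rot: [-3.142, -0.001, 2.876]
force: [0.4, 0.3, 0.5]
grip_width: 0.0853
finger_force: 0.0
clock: 34.55
position: [0.4156, 0.0439, 0.308]
tool_rot: [-3.14, 0.0, 2.876]
force: [0.4, 0.3, -0.0]
grip_width: 0.0852
finger_force: 0.0
clock: 34.85
position: [0.4184, 0.0431, 0.3074]
tool_rot: [-3.142, -0.001, 2.875]
force: [-0.2, 0.3, -1.0]
grip_width: 0.0854
finger_force: 0.0
top bay_left [([0.6533, 0.2374, 0.038], 0.58)]
top bay_middle [([0.6175, 0.1103, 0.0368], 0.69)]
top bay_right [([0.5917, -0.0017, 0.0367], 0.59)]
scene bay_left []
scene bay_middle []
scene bay_right []
```

View pics/end.png

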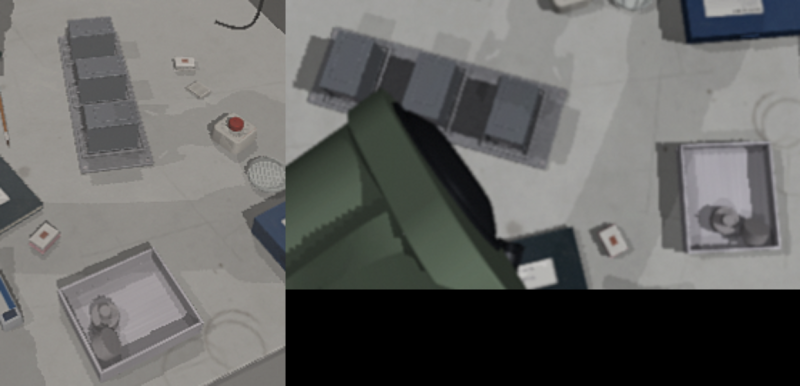

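All three canisters stand upright in their bays, and both chucks lie in the tray (top view: (725,215) and (755,230)).

```bash
python3 -c "
from workcell import bot
print(bot.job_done())"
```

```text
the job is handed in; nothing more can be done
None
```

The job is handed in at about 35 s: left and middle canisters weighed loaded (3.4 N and 3.3 N) and were tipped, the right weighed empty (1.4 N) and was not, and the last pictures show both chucks in the tray and all three canisters upright in their bays (no verdict was returned).

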